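# Scale check: set the check weight on the sprung pan and shut the weight case

## Robot

A 7-joint arm with a two-finger parallel gripper is mounted at the origin on the work surface. World frame = base frame: x ahead of the robot, y to its left, z up, the work surface at z = 0. Lengths are in m, angles in rad, forces in N, time in s.
With the tool pointing down it reaches from about 0.425 to 0.925 m from the base axis. Payload 6.8 kg.
Tool frame: the origin (TCP) lies midway between the tips of the shut fingers; the grasp point (between the pads) lies 19 mm behind it; x points along the fingers, z is the direction in which the jaws open and shut, and the axes are right-handed (so a half turn about x gives the same grasp; the last joint's range is limited). The gripper opens to 85 mm and grips with 20 to 120 N. Pads are 22 mm wide; open, the fingers measure 114 mm over their backs; the gripper's body (76 mm by 85 mm) begins 54 mm behind the grasp point. The pads swing forward as they close: fully open they stand 13 mm farther back than shut.
Start: joints at [-1.318, 0.477, 0.022, 1.555, -0.011, 1.109, -0.083], TCP at [0.238, 0.632, 0.231] pointing down, gripper open.
Joint ranges: [-2.96, 2.96], [-0.34, 2.1], [-1.41, 1.46], [0.24, 2.44], [-1.37, 4.51], [0.17, 1.92], [-2.96, 2.96]. Speed limits (rad/s): [2.39, 2.39, 3.14, 3.14, 3.14, 3.14, 3.14].

## Interface

Orientations are given as a unit quaternion [w, x, y, z].
In Python, from station import bot gives the robot as it stands. The module is installed in compiled form; this text tells all that it offers.
- The arm moves only by the shell command python3 -m jog 'ROWS' [FORCE]. ROWS is text: rows parted by semicolons, each of 7 numbers parted by spaces: the shift along the tool's x, y, z in mm, then the turn, a rotation vector about the tool's x, y, z in units of 6 degrees (1.0 is 6 degrees), then the finger opening in mm, from 0 to 85.4. A call has 1 to 5 rows; each row shifts and turns the commanded pose from where the row before left it, along the tool's axes as they then stand; what a row does not reach is not made up. A row lasts 1/10 s, in which the tool goes at most 50 mm and 8.59 degrees, less where a joint would pass 70% of its speed; a pose out of reach is approached as far as the arm can. A call with a gripper value outside its range is refused whole. The fingers move at their own pace and stop on an object; FORCE is the grip in N (left out, the last holds). Time passes only in rows, so rows that do not move let the fingers close. It gives the time, the measured TCP pose, the force and the opening at its end, in the units of the state.
- bot.get_obs(): the state, without advancing time (a new reading comes with each control period).
- bot.read_camera(name): name is "scene" or "top" or "wrist"; returns (picture, depth): 480x640x3 uint8, red, green, blue; 480x640 float32, m along the optical axis (not along the pixel's ray), 0 where there is no reading.
- bot.calibration(name): a dict with "fx", "fy", "cx", "cy" (pixels), "T" (4x4, takes a point from camera to world coordinates). Camera axes: x right, y up, looking along -z (the intrinsics and any distortion apply to the point x, -y, -z); pixel columns grow to the right and rows downward; lengths in m; the calibration is good to about 2 mm. A picture is of the moment at which its call begins: read the wrist's pose just before it. calibration takes no time and is no camera call; for the wrist camera it gives the pose at the moment of the call.
- bot.hand_in(): hands the job in, once; it reports no verdict.
The state is a dict: "t": time; "q": joint angles; "joint_vel": joint speeds; "joint_torque": joint torques, N m; "eef_pos": TCP position; "tool_rot": TCP orientation; "contact_force": force on the tool from outside, world axes, zero at the start; "torque": the same for the moment, N m; "gripper_width": opening from 0.0 (shut) to 1.0 (fully open).
Only numpy, scipy, OpenCV 4.12 (cv2) and the standard library are available. Lean on these libraries where they do the work, as an engineer would, in place of code of your own. Each camera call takes 0.05 s, during which the arm holds its last target.

## Task

Set up the daily check of the workshop's spring scale: take the biggest check weight (500 g) out of the open blue case, stand it upright and gently, not dropped, in the centre of the round scale pan, and let go of it. Then close the case against dust: press the red knee of the folding lid stay down to break it, and bring the lid down fully shut without slamming it. Do not press the pan past the scale's 1 kg range, and leave the two smaller weights, the bearings and the mallet head where they are.

Things in the scene. Friction and masses are not known exactly. Their poses are not given: they have to be found in the camera images.
- w500: 500 g check weight, bright steel, the biggest of three in the blue case: plain cylinder 38 mm across and 48 mm high, then a narrow neck and a knob 24 mm across whose top is 68 mm above the underside. Origin at the centre of the underside, z up along its axis. Starts upright in a pocket 10 mm deep, 41 mm wide.
- pan_center (a point): centre of the top face of the scale's round steel pan, z up: flat, 160 mm across, with a 5 mm high rim around it and a thin dark ring 60 mm across marking the centre; 152 mm above the bench when empty. Under it is the white scale body, about 190 x 180 mm, with a round dial towards the robot. The pan is on a spring: it moves straight down only and does not tilt.
- scale_pan (a joint): downward travel of the pan in m: 0 empty, 0.0061 under 500 g, 0.0123 at 1 kg (end of the dial), hard stop at 0.016. About 0.8 N per mm, lightly damped.
- case: blue case of the check weights, fixed to the bench. Base 220 (its x) x 280 (its y) x 90 mm high, walls 4 mm. Origin at the centre of the underside, x from the front (robot side) to the hinge side, z up. A black foam bed, top at 50 mm, has pockets with floors at 40 mm: 500 g weight at (-35, 0) mm, small ones at (40, -85) and (40, 60). The lid stay runs inside the +y wall, at y = 118 mm.
- lid_hinge (a point): middle of the lid's hinge line, which runs along the case's y at its rear upper edge: (110, 0, 90) mm in the case's frame.
- lid_front (a point): middle of the lid's outer front edge, 220 mm from the hinge line and 40 mm out from the lid's rim plane. The lid is a tray 220 x 280 x 40 mm with a flat outer face, about 0.45 kg. Shut, this point is at (-110, 0, 130) mm in the case's frame and the lid's top is level, 130 mm above the bench.
- case_lid (a joint): lid angle in rad: 0 = open as it starts (84 degrees up from shut), 1.466 = shut; grows as it closes. While the stay is locked the lid cannot close. With the stay broken, friction holds the lid in the upper half of its swing; 2 to 4 N square on its outer face near the front edge moves it; past about 0.7 rad it sinks by itself at about 1 rad/s.
- knee (a point): centre of the red knuckle at the knee of the folding stay: a roller 22 mm across, 20 mm wide along the case's y; at (3, 118, 137) mm in the case's frame while locked, the two steel links nearly in line. Pressing it down with 3 to 5 N breaks it: 20 mm down and 12 mm towards the hinge bring it to 0.5 rad, the lid dropping only a few degrees. As the lid shuts it folds down into the case.
- stay_knee (a joint): knee angle in rad: 0 = locked, bowed 10 degrees past straight; about 0.17 = straight; above 0.35 = broken; 2.89 with the lid shut.
- w200: 200 g check weight in the case, 28 mm across, 49 mm high, to be left alone. Origin at the centre of the underside.
- w100: 100 g check weight in the case, 22 mm across, 41 mm high, to be left alone. Origin at the centre of the underside.
- bearing_a: sealed ball bearing lying flat on the bench behind the work, 52 mm across, 15 mm high, to be left alone. Origin at the centre of the underside.
- bearing_b: sealed ball bearing lying flat on the bench behind the work, 62 mm across, 17 mm high, to be left alone. Origin at the centre of the underside.
- mallet_head: black rubber mallet head standing on end on the bench behind the work, 60 mm across, 95 mm high, to be left alone. Origin at the centre of the underside.

How it is judged:
On the way, in this order (a step that is already met when the one before it is completed fails the run):
1. the 500 g weight stands released, upright and centred on the pan, and the scale carries it alone (horizontal distance between w500 and pan_center below 0.012 m and angle between w500's own z axis and vertical below 0.06 rad and z of w500 in the frame of pan_center below 0.004 m and value of joint scale_pan between 0.0052 and 0.0071 m and contact force between the fingers and w500 below 0.05 N and linear speed of w500 below 0.02 m/s), for 0.3 s.
2. the lid stay is broken at its knee (value of joint stay_knee above 0.35 rad), for 0.1 s.
3. the lid is fully shut (value of joint case_lid above 1.43 rad), for 0.2 s.
At the end, for the whole second after the job is handed in: The 500 g weight stands upright (within 3.4 degrees) on the pan, released and at rest, its axis within 12 mm of the pan's centre, with the pan down by 5.2 to 7.1 mm under it; the case lid is fully shut (lid angle above 1.43 rad of 1.466) (all of step 1 and value of joint case_lid above 1.43 rad and velocity of joint case_lid below 0.05 rad/s); the robot touches nothing.
It fails at once if the pan is pressed or struck down past the scale's 1 kg range (13 mm of travel), as by dropping the weight (value of joint scale_pan above 0.013 m).
It fails at once if the lid is slammed (closing faster than 2.5 rad/s) (velocity of joint case_lid above 2.5 rad/s).
It fails at once if a smaller weight, a bearing or the mallet head is moved by more than 20 mm (distance of any of w200, w100, bearing_a, bearing_b, mallet_head from where it was at the start of the episode above 0.02 m).
It also fails if it takes over 72 s, if anything falls off the work surface, if the arm or the gripper's body presses on something with over 40 N, if the wrist force passes 120 N, or if a joint passes its speed limit or range.

## Working session

There is one attempt and no reset: what is moved stays moved. The work goes in short steps, Python scripts to look and compute and a shell command to move; the robot and the scene stay as the last step left them, time stands still between calls to the robot, and variables do not carry over. Pictures are saved under pics/ and viewed, and the job is handed in when it is done.

```bash
mkdir -p pics; python3 - <<'E'
from station import bot
import cv2
o=bot.get_obs(); print({k:(v if isinstance(v,(int,float)) else [round(float(x),3) for x in v]) for k,v in o.items()})
import numpy as np
for n in ["scene","top"]:
    im,d=bot.read_camera(n); cv2.imwrite(f"pics/{n}0.png",im[:,:,::-1]); np.savez(f"pics/{n}0.npz",im=im,d=d,**{k:v for k,v in bot.calibration(n).items()})
    c=bot.calibration(n); print(n,{k:np.round(v,3).tolist() for k,v in c.items()}, (d>0).mean())
E
```

```text
{'t': 0.0, 'q': [-1.318, 0.478, 0.022, 1.556, -0.012, 1.109, -0.083], 'joint_vel': [-0.001, -0.001, -0.001, 0.0, -0.002, 0.001, -0.001], 'joint_torque': [0.0, -59.645, 1.608, -28.119, 0.013, 0.009, -0.0], 'eef_pos': [0.238, 0.631, 0.23], 'tool_rot': [0.581, -0.403, 0.582, 0.402], 'contact_force': [-0.227, -0.955, 0.371], 'torque': [0.003, -0.031, -0.031], 'gripper_width': 0.9979956125449745}
scene {'fx': 434.548, 'fy': 434.548, 'cx': 316.546, 'cy': 239.169, 'T': [[0.851, -0.408, 0.33, 0.892], [0.525, 0.668, -0.527, -0.392], [-0.005, 0.622, 0.783, 0.842], [0.0, 0.0, 0.0, 1.0]]} 0.9960872395833333
top {'fx': 521.599, 'fy': 521.599, 'cx': 318.363, 'cy': 237.697, 'T': [[0.016, 0.999, -0.045, 0.569], [-1.0, 0.016, -0.002, -0.002], [-0.001, 0.045, 0.999, 1.141], [0.0, 0.0, 0.0, 1.0]]} 0.9961197916666666
```

View pics/scene0.png

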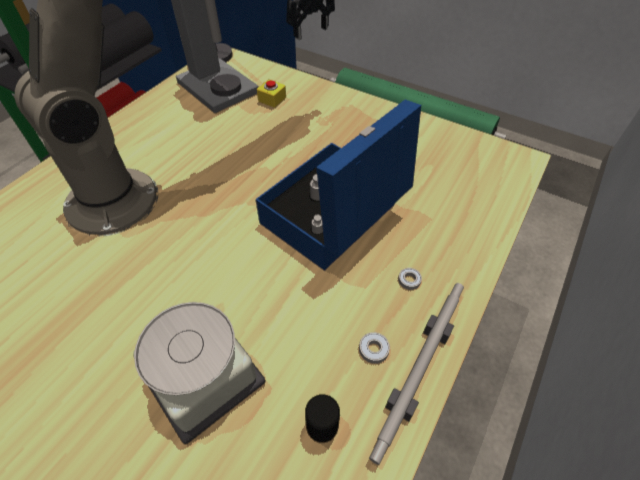

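View pics/top0.png

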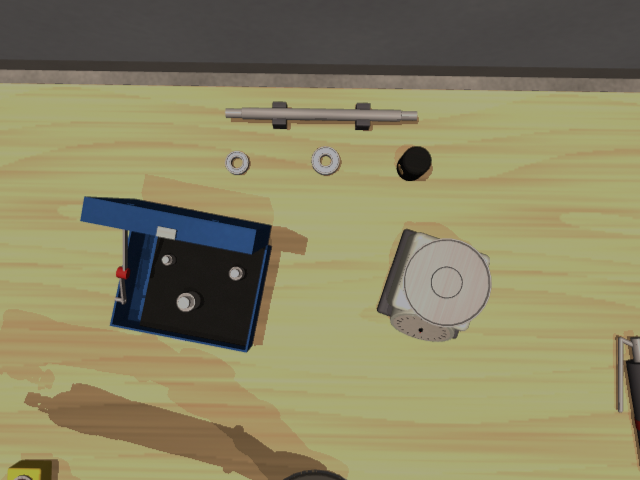

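The top view shows w500's knob at about (186,301), the small weights at (236,272) and (167,260), the red knee at (122,272) and the pan ring at (447,283). Next I measure these.

```bash
cat > h.py <<'E'
import numpy as np, cv2
def load(n):
    z=np.load(f"pics/{n}.npz"); return z['im'],z['d'],z
def ray(c,u,v):
    d=np.array([(u-c['cx'])/c['fx'],-(v-c['cy'])/c['fy'],-1.0]); T=np.array(c['T']); return T[:3,3],T[:3,:3]@d
def onplane(c,u,v,z):
    o,d=ray(c,u,v); return o+d*(z-o[2])/d[2]
def pt(c,u,v,dep):
    o,d=ray(c,u,v); return o+d*dep
def proj(c,p):
    T=np.array(c['T']); q=T[:3,:3].T@(np.array(p)-T[:3,3]); return c['cx']+c['fx']*q[0]/-q[2], c['cy']+c['fy']*q[1]/q[2]
E
python3 - <<'E'
from h import *
im,d,c=load('top0'); 
hsv=cv2.cvtColor(im,cv2.COLOR_RGB2HSV)
# red knee
m=((hsv[...,0]<8)|(hsv[...,0]>172))&(hsv[...,1]>170)&(hsv[...,2]>80)
m[:, 300:]=0; m[400:]=0
ys,xs=np.nonzero(m); print('red',xs.mean(),ys.mean(),len(xs),xs.min(),xs.max(),ys.min(),ys.max(), 'knee@.142',onplane(c,xs.mean(),ys.mean(),.143), 'd',pt(c,122,272,d[272,122]))
# cloud
U,V=np.meshgrid(np.arange(640),np.arange(480))
T=c['T'];P=np.stack([(U-c['cx'])/c['fx']*d,-(V-c['cy'])/c['fy']*d,-d],-1)@T[:3,:3].T+T[:3,3]
z=P[...,2]; print('bench z',np.median(z[380:420,400:600]))
# pan
pm=((z>.14)&(z<.17)&(U>390)&(U<510)&(V>220)&(V<350)).astype(np.uint8)
cn=max(cv2.findContours(pm,0,2)[0],key=cv2.contourArea); e=cv2.fitEllipse(cn); print('pan',e,onplane(c,*e[0],.157),np.median(z[270:295,430:460]))
g=cv2.cvtColor(im,cv2.COLOR_RGB2GRAY); roi=g[255:312,418:477]; 
ring=(roi<cv2.medianBlur(roi,15)-12).astype(np.uint8); yy,xx=np.nonzero(ring); print('ring px',len(xx)); e=cv2.fitEllipse(np.stack([xx+418,yy+255],1).astype(np.float32)); print(e,onplane(c,*e[0],.152))
# knobs
for (u,v,zt,name) in [(186,301,.108,'w500'),(236,272,.089,'w200?'),(167,260,.081,'w100?')]:
    w=z[v-14:v+15,u-14:u+15]; k=(w>zt-.008)&(w<zt+.012); yy,xx=np.nonzero(k); print(name,len(xx),xx.mean()+u-14,yy.mean()+v-14,w.max(),onplane(c,xx.mean()+u-14,yy.mean()+v-14,zt),P[v-14:v+15,u-14:u+15][k].mean(0))
# case blue
blue=((hsv[...,0]>100)&(hsv[...,0]<125)&(hsv[...,1]>120)&(V>180)&(V<370)&(U>70)&(U<290))
rim=blue&(z>.08)&(z<.1)
q=P[rim]; print('rim',rim.sum(), cv2.minAreaRect(q[:,:2].astype(np.float32)*1000))
lid=blue&(z>.2); q=P[lid]; print('lid top',cv2.minAreaRect(q[:,:2].astype(np.float32)*1000),q[:,2].max(),lid.sum())
big=cv2.resize(im[180:370,70:290],None,fx=3.5,fy=3,interpolation=cv2.INTER_CUBIC); cv2.imwrite('pics/crop1.png',big[:,:,::-1])
E
```

```text
red 120.94565217391305 272.85869565217394 92 116 127 267 278 knee@.142 [0.54093757 0.37630787 0.143     ] d [0.54276764 0.37205978 0.14906593]
bench z 0.0001315282447200694
pan ((446.8938903808594, 282.1177062988281), (87.52303314208984, 88.40583801269531), 141.10394287109375) [ 0.53369076 -0.24257299  0.157     ] 0.15287932466239545
ring px 172
((446.2008972167969, 282.1490173339844), (31.00272560119629, 31.27822494506836), 149.8963165283203) [ 0.53343027 -0.24248835  0.152     ]
w500 120 183.475 302.34166666666664 0.11193593406847313 [0.48391305 0.26433507 0.108     ] [0.48388983 0.2644124  0.10769539]
w200? 62 234.53225806451613 272.88709677419354 1.140653782704707 [0.54297492 0.16806648 0.089     ] [0.54298541 0.16800716 0.08936324]
w100? 47 165.36170212765958 259.1914893617021 1.140653782704707 [0.56829682 0.3104803  0.081     ] [0.56829568 0.31056246 0.0807088 ]
rim 799 ((516.8141479492188, 259.2584533691406), (280.57281494140625, 217.668212890625), 80.07450103759766)
lid top ((620.1995849609375, 186.11976623535156), (387.8984680175781, 52.56675720214844), 79.92530059814453) 1.140653782704707 5028
```

View pics/crop1.png

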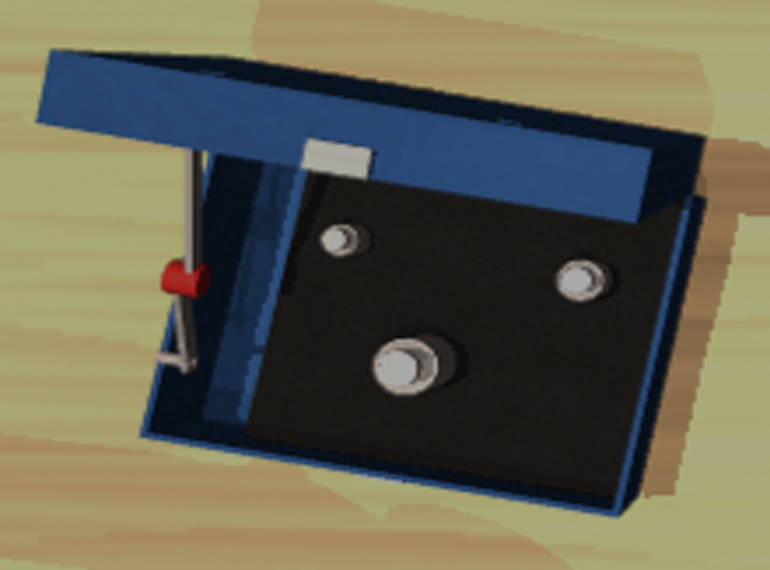

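```bash
cat >> h.py <<'E'
from scipy.spatial.transform import Rotation as Rn
def Rq(q): return Rn.from_quat([q[1],q[2],q[3],q[0]])
CY=np.array([.175,.985,0])
def down(yaw_jaw):
    # x down, z along the jaw dir
    z=np.array([np.cos(yaw_jaw),np.sin(yaw_jaw),0]); x=np.array([0,0,-1.]); y=np.cross(z,x); return Rn.from_matrix(np.stack([x,y,z],1))
def plan(o,target=None,Rt=None):
    R=Rq(o['tool_rot'])
    print('t',round(o['t'],2),'pos',np.round(o['eef_pos'],4),'F',np.round(o['contact_force'],2),'w',round(o['gripper_width'],3))
    print('tool x,y,z:',np.round(R.as_matrix().T,3).tolist())
    if target is not None: print('shift mm (current axes)',np.round(R.inv().apply(np.array(target)-o['eef_pos'])*1000,1))
    if Rt is not None: print('turn units',np.round(np.degrees((R.inv()*Rt).as_rotvec())/6,2))
E
python3 - <<'E'
from h import *; from station import bot
o=bot.get_obs(); a=np.arctan2(.985,.175)
plan(o,[.4835,.2645,.23],down(a)); plan(o,None,down(a+np.pi))
E
```

```text
t 0.1 pos [0.2381 0.631  0.2304] F [-0.69  0.21  0.45] w 1.001
tool x,y,z: [[-0.0, -0.002, -1.0], [-0.936, 0.353, -0.0], [0.353, 0.936, -0.002]]
shift mm (current axes) [   0.9 -359.  -256.3]
turn units [-1.77 -0.02 -0.  ]
t 0.1 pos [0.2381 0.631  0.2304] F [-0.69  0.21  0.45] w 1.001
tool x,y,z: [[-0.0, -0.002, -1.0], [-0.936, 0.353, -0.0], [0.353, 0.936, -0.002]]
turn units [ 2.823e+01 -0.000e+00  2.000e-02]
```

```bash
python3 -m jog '0 -30 -21 0 0 0 85; 0 -30 -21 0 0 0 85; 0 -30 -21 0 0 0 85; 0 -30 -21 0 0 0 85; 0 -30 -21 0 0 0 85' 60; python3 -m jog '0 -30 -21 0 0 0 85; 0 -30 -21 0 0 0 85; 0 -30 -21 0 0 0 85; 0 -30 -21 0 0 0 85; 0 -30 -21 0 0 0 85';python3 -m jog '0 -30 -21 0 0 0 85; 0 -20 -15 -0.9 0 0 85; 0 0 0 -0.9 0 0 85; 0 0 0 0 0 0 85; 0 0 0 0 0 0 85'
python3 - <<'E'
from h import *; from station import bot
o=bot.get_obs(); a=np.arctan2(.985,.175)
plan(o,[.4835,.2645,.13],down(a))
im,d=bot.read_camera('wrist'); c=bot.calibration('wrist'); cv2.imwrite("pics/w1.png",im[:,:,::-1]); np.savez("pics/w1.npz",im=im,d=d,**c)
print('expect knob',proj(c,[.4835,.2645,.108]), c['T'][:3,3])
E
```

```text
t: 0.6
eef_pos: [0.3421, 0.4788, 0.2309]
tool_rot: [0.581, -0.402, 0.582, 0.402]
contact_force: [1.4, 0.7, 0.3]
gripper_width: 0.999
t: 1.1
eef_pos: [0.4453, 0.3276, 0.2311]
tool_rot: [0.581, -0.402, 0.582, 0.402]
contact_force: [0.5, 0.3, -0.2]
gripper_width: 0.997
t: 1.6
eef_pos: [0.4785, 0.2782, 0.2311]
tool_rot: [0.541, -0.454, 0.542, 0.455]
contact_force: [-0.3, -0.2, 0.4]
gripper_width: 0.99
t 1.6 pos [0.4785 0.2782 0.2311] F [-0.27 -0.21  0.39] w 0.99
tool x,y,z: [[-0.001, 0.0, -1.0], [-0.985, 0.173, 0.001], [0.173, 0.985, -0.0]]
shift mm (current axes) [101.1  -7.4 -12.6]
turn units [ 0.02 -0.   -0.01]
expect knob (np.float64(299.7985643959874), np.float64(250.43348189051216)) [0.39925694 0.29325541 0.3749102 ]
```

View pics/w1.png

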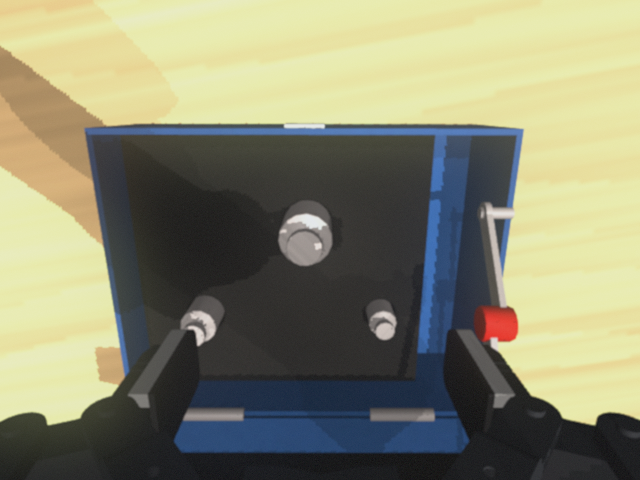

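The wrist view shows w500's knob top at about (305,248), between the two fingers at the bottom, with the knee at (497,323). I refine the position from this.

```bash
python3 - <<'E'
from h import *; from station import bot
im,d,c=load('w1')
U,V=np.meshgrid(np.arange(640),np.arange(480))
T=c['T'];P=np.stack([(U-c['cx'])/c['fx']*d,-(V-c['cy'])/c['fy']*d,-d],-1)@T[:3,:3].T+T[:3,3]
z=P[...,2]
k=(z>.104)&(z<.112)&(U>270)&(U<340)&(V>200)&(V<280); ys,xs=np.nonzero(k);print(len(xs),xs.mean(),ys.mean(),P[k].mean(0),onplane(c,xs.mean(),ys.mean(),.108))
cn=max(cv2.findContours(k.astype(np.uint8),0,2)[0],key=cv2.contourArea); e=cv2.fitEllipse(cn); print(e,onplane(c,*e[0],.108),np.percentile(z[k],[5,50,95]))
plan(bot.get_obs(),onplane(c,*e[0],.108))
E
```

```text
1037 303.60655737704917 247.6923818707811 [0.48177593 0.2674019  0.10908373] [0.48207562 0.26730276 0.108     ]
((303.6275634765625, 247.72027587890625), (35.541046142578125, 35.81242370605469), 49.638404846191406) [0.4820968  0.26731275 0.108     ] [0.10760098 0.10918258 0.11033069]
t 1.65 pos [0.4783 0.2785 0.2311] F [-0.78 -0.22 -0.26] w 0.992
tool x,y,z: [[-0.001, 0.0, -1.0], [-0.985, 0.172, 0.001], [0.172, 0.985, -0.0]]
shift mm (current axes) [123.1  -5.7 -10.4]
```

```bash
python3 -m jog '30 -6.5 -11.5 0 0 0 85; 30 0 0 0 0 0 85; 30 0 0 0 0 0 85; 25 0 0 0 0 0 85; 25 0 0 0 0 0 85' 30; python3 -m jog '15 0 0 0 0 0 85; 12 0 0 0 0 0 85; 12 0 0 0 0 0 85; 0 0 0 0 0 0 85; 0 0 0 0 0 0 85'
python3 - <<'E'
from h import *; from station import bot
o=bot.get_obs()
plan(o,[.4825,.2662,.052])
im,d=bot.read_camera('wrist'); c=bot.calibration('wrist'); cv2.imwrite("pics/w2.png",im[:,:,::-1])
E
```

```text
t: 2.15
eef_pos: [0.4827, 0.2663, 0.0902]
tool_rot: [0.541, -0.455, 0.541, 0.455]
contact_force: [0.3, 0.2, 0.6]
gripper_width: 1.0
t: 2.65
eef_pos: [0.4835, 0.2657, 0.0525]
tool_rot: [0.541, -0.455, 0.541, 0.455]
contact_force: [0.5, 0.6, 1.0]
gripper_width: 0.993
t 2.65 pos [0.4835 0.2657 0.0525] F [0.5  0.65 1.02] w 0.993
tool x,y,z: [[0.0, 0.0, -1.0], [-0.985, 0.172, -0.0], [0.172, 0.985, 0.0]]
shift mm (current axes) [0.5 1.  0.3]
```

View pics/w2.png

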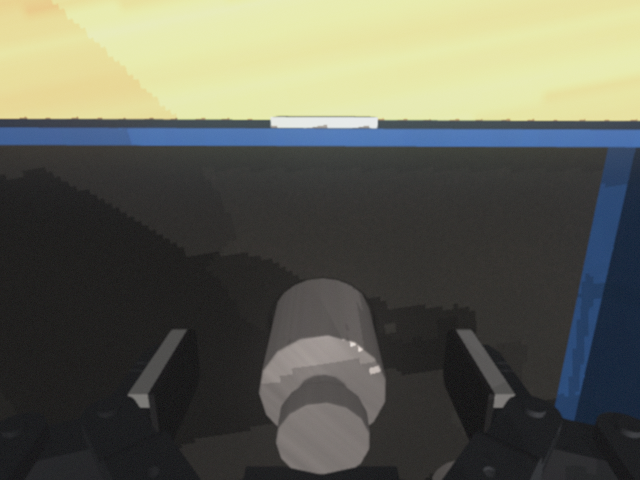

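The weight (column 322) is centred between the pads (197 and 445). Now I close.

```bash
python3 -m jog '0 0 0 0 0 0 60; 0 0 0 0 0 0 45; 0 0 0 0 0 0 40; 0 0 0 0 0 0 36; 0 0 0 0 0 0 30' 30; python3 -m jog '0 0 0 0 0 0 25; 0 0 0 0 0 0 25; 0 0 0 0 0 0 25; 0 0 0 0 0 0 25' 40
python3 - <<'E'
from h import *; from station import bot
im,d=bot.read_camera('wrist'); c=bot.calibration('wrist'); cv2.imwrite("pics/w3.png",im[:,:,::-1])
E
```

```text
t: 3.2
eef_pos: [0.4836, 0.2657, 0.0528]
tool_rot: [0.541, -0.455, 0.541, 0.455]
contact_force: [-1.3, 0.3, 5.1]
gripper_width: 0.432
t: 3.6
eef_pos: [0.4836, 0.2657, 0.0529]
tool_rot: [0.541, -0.455, 0.541, 0.455]
contact_force: [-1.5, -0.1, 5.6]
gripper_width: 0.434
```

View pics/w3.png

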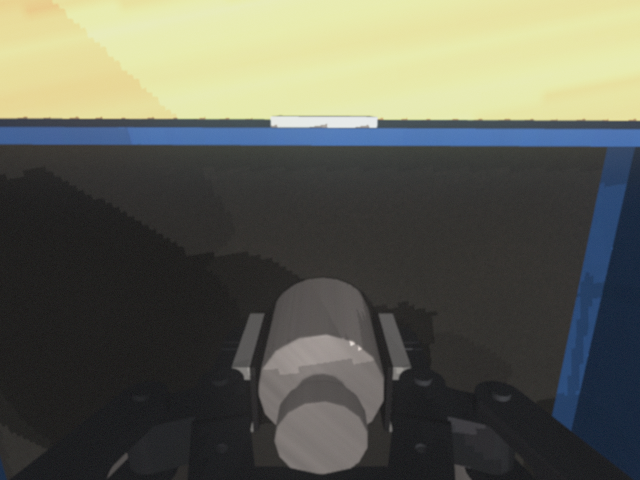

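```bash
python3 -m jog '-10 0 0 0 0 0 25; -20 0 0 0 0 0 25; -30 0 0 0 0 0 25; -30 0 0 0 0 0 25; -30 0 0 0 0 0 25' 40; python3 -m jog '-30 0 0 0 0 0 25; -30 0 0 0 0 0 25; -20 0 0 0 0 0 25; 0 0 0 0 0 0 25; 0 0 0 0 0 0 25'
python3 - <<'E'
from h import *; from station import bot
o=bot.get_obs()
plan(o,[.5335,-.2425,.25])
E
```

```text
t: 4.15
eef_pos: [0.4824, 0.2646, 0.173]
tool_rot: [0.54, -0.455, 0.542, 0.455]
contact_force: [0.3, -0.4, -4.8]
gripper_width: 0.435
t: 4.65
eef_pos: [0.4826, 0.2649, 0.2514]
tool_rot: [0.541, -0.455, 0.542, 0.455]
contact_force: [-0.1, -0.8, -6.1]
gripper_width: 0.436
t 4.65 pos [0.4826 0.2649 0.2514] F [-0.12 -0.8  -6.07] w 0.436
tool x,y,z: [[-0.001, -0.001, -1.0], [-0.985, 0.172, 0.001], [0.172, 0.985, -0.001]]
shift mm (current axes) [   1.7 -137.2 -491.1]
```

```bash
python3 -m jog '0 -4 -14 0 0 0 25; 0 -7 -25 0 0 0 25; 0 -10 -36 0 0 0 25; 0 -10 -36 0 0 0 25; 0 -10 -36 0 0 0 25'; python3 -m jog '0 -10 -36 0 0 0 25; 0 -10 -36 0 0 0 25; 0 -10 -36 0 0 0 25; 0 -10 -36 0 0 0 25; 0 -10 -36 0 0 0 25'; python3 -m jog '0 -10 -36 0 0 0 25; 0 -10 -36 0 0 0 25; 0 -10 -36 0 0 0 25; 0 -9 -32 0 0 0 25; 0 -7 -24 0 0 0 25';  python3 -m jog '0 0 0 0 0 0 25; 0 0 0 0 0 0 25; 0 0 0 0 0 0 25'
python3 - <<'E'
from h import *; from station import bot
o=bot.get_obs()
plan(o,[.5335,-.2425,.25])
for n in ['wrist','scene']:
    im,d=bot.read_camera(n); c=bot.calibration(n); cv2.imwrite(f"pics/{n}4.png",im[:,:,::-1]); np.savez(f"pics/{n}4.npz",im=im,d=d,**c)
E
```

```text
t: 5.15
eef_pos: [0.4973, 0.1105, 0.2506]
tool_rot: [0.54, -0.455, 0.543, 0.455]
contact_force: [0.3, -0.6, -5.6]
gripper_width: 0.438
t: 5.65
eef_pos: [0.5152, -0.0751, 0.2507]
tool_rot: [0.54, -0.454, 0.542, 0.455]
contact_force: [0.1, 0.2, -5.2]
gripper_width: 0.438
t: 6.15
eef_pos: [0.5318, -0.2453, 0.2506]
tool_rot: [0.541, -0.454, 0.543, 0.455]
contact_force: [0.2, -0.3, -4.9]
gripper_width: 0.433
t: 6.45
eef_pos: [0.5333, -0.2409, 0.2512]
tool_rot: [0.541, -0.455, 0.541, 0.456]
contact_force: [-0.7, 1.1, -5.6]
gripper_width: 0.439
t 6.45 pos [ 0.5333 -0.2409  0.2512] F [-0.66  1.08 -5.56] w 0.439
tool x,y,z: [[-0.002, 0.001, -1.0], [-0.985, 0.171, 0.002], [0.171, 0.985, 0.001]]
shift mm (current axes) [ 1.2 -0.5 -1.6]
```

View pics/wrist4.png

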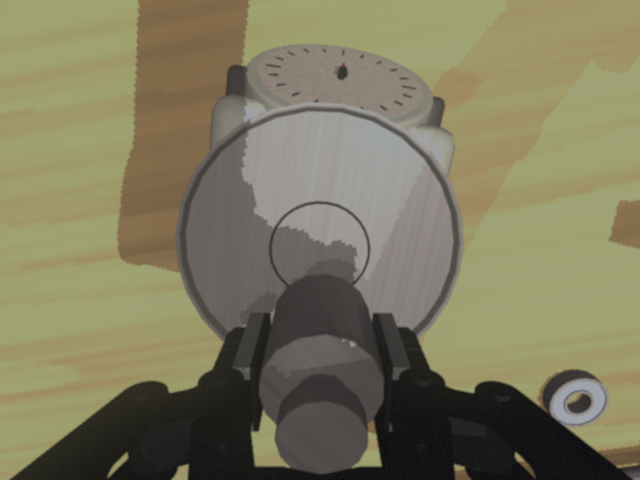

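View pics/scene4.png

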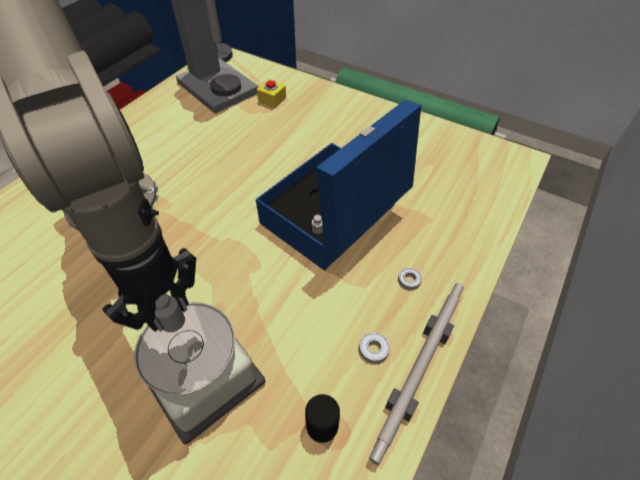

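The wrist view shows the weight hanging upright and the ring centred near (320,248), with the knob top at (321,437).

```bash
python3 - <<'E'
from h import *
im,d,c=load('wrist4')
U,V=np.meshgrid(np.arange(640),np.arange(480))
T=c['T'];P=np.stack([(U-c['cx'])/c['fx']*d,-(V-c['cy'])/c['fy']*d,-d],-1)@T[:3,:3].T+T[:3,3]; z=P[...,2]
print('ring',onplane(c,320,248,.152),'extr',onplane(c,270,247,.152),onplane(c,370,249,.152), onplane(c,320,202,.152))
k=(abs(z-.306)<.006)&(U>260)&(U<390)&(V>390); ys,xs=np.nonzero(k); print(len(xs),'knob',P[k].mean(0))
e=cv2.fitEllipse(max(cv2.findContours(k.astype(np.uint8),0,2)[0],key=cv2.contourArea)); print(e,onplane(c,*e[0],.306))
# pan rim: circle fit to rim points at z~.157
m=(abs(z-.153)<.006); ys,xs=np.nonzero(m); q=P[m]; h=cv2.convexHull(q[:,:2].astype(np.float32)*1000)[:,0]; 
A=np.c_[2*h,np.ones(len(h))]; s=np.linalg.lstsq(A,(h**2).sum(1),rcond=None)[0]; print('pan circle',s[:2],np.sqrt(s[2]+s[0]**2+s[1]**2))
E
```

```text
ring [ 0.5318254  -0.23982997  0.152     ] extr [ 0.52615659 -0.26904216  0.152     ] [ 0.53750393 -0.21056764  0.152     ] [ 0.50441912 -0.23509494  0.152     ]
6615 knob [ 0.53026657 -0.23916595  0.30704366]
((321.0112609863281, 429.099853515625), (91.0626449584961, 95.37531280517578), 95.33251190185547) [ 0.53055003 -0.23914987  0.306     ]
pan circle [ 533.01630195 -240.76769336] 83.41489740372376
```

```bash
python3 -m jog '15 -1 -1 0 0 0 25; 20 0 0 0 0 0 25; 20 0 0 0 0 0 25; 12 0 0 0 0 0 25; 8 0 0 0 0 0 25';python3 -m jog '3 0 0 0 0 0 25; 2 0 0 0 0 0 25; 2 0 0 0 0 0 25; 1 0 0 0 0 0 25; 0 0 0 0 0 0 25'
python3 - <<'E'
from h import *; from station import bot
o=bot.get_obs()
plan(o,[.5342,-.242,.1588],down(np.arctan2(.985,.175)))
E
```

```text
t: 7.05
eef_pos: [0.5343, -0.2423, 0.1756]
tool_rot: [0.541, -0.455, 0.541, 0.456]
contact_force: [-0.5, -0.0, -4.7]
gripper_width: 0.432
t: 7.55
eef_pos: [0.5351, -0.2431, 0.1696]
tool_rot: [0.541, -0.455, 0.541, 0.455]
contact_force: [-0.4, -0.6, -5.2]
gripper_width: 0.437
t 7.55 pos [ 0.5351 -0.2431  0.1696] F [-0.4  -0.55 -5.22] w 0.437
tool x,y,z: [[0.001, -0.0, -1.0], [-0.985, 0.171, -0.001], [0.171, 0.985, 0.0]]
shift mm (current axes) [10.8  1.1  0.9]
turn units [0.03 0.   0.01]
```

```bash
python3 -m jog '1 0 0 0 0 0 25; 1 1 0.5 0 0 0 25; 1 0 0 0 0 0 25; 1 0 0 0 0 0 25; 1 0 0 0 0 0 25'; python3 -m jog '1 0 0 0 0 0 25; 1 0 0 0 0 0 25; 1 0 0 0 0 0 25; 0 0 0 0 0 0 25; 0 0 0 0 0 0 25'
```

```text
t: 8.05
eef_pos: [0.534, -0.2423, 0.1642]
tool_rot: [0.541, -0.455, 0.541, 0.455]
contact_force: [-0.2, 0.1, -5.1]
gripper_width: 0.434
t: 8.55
eef_pos: [0.534, -0.2423, 0.1614]
tool_rot: [0.541, -0.455, 0.541, 0.455]
contact_force: [-0.5, 1.5, -1.7]
gripper_width: 0.433
```

```bash
python3 -m jog '1 0 0 0 0 0 25; 1 0 0 0 0 0 25; 0 0 0 0 0 0 25; 0 0 0 0 0 0 25; 0 0 0 0 0 0 25'; python3 - <<'E'
from h import *; from station import bot
plan(bot.get_obs())
im,d=bot.read_camera('wrist'); cv2.imwrite("pics/w5.png",im[:,:,::-1])
E
```

```text
t: 9.05
eef_pos: [0.5341, -0.2423, 0.1594]
tool_rot: [0.541, -0.455, 0.541, 0.455]
contact_force: [-0.6, 0.6, -0.8]
gripper_width: 0.435
t 9.05 pos [ 0.5341 -0.2423  0.1594] F [-0.64  0.61 -0.8 ] w 0.435
tool x,y,z: [[0.0, 0.0, -1.0], [-0.985, 0.171, -0.0], [0.171, 0.985, 0.0]]
```

View pics/w5.png

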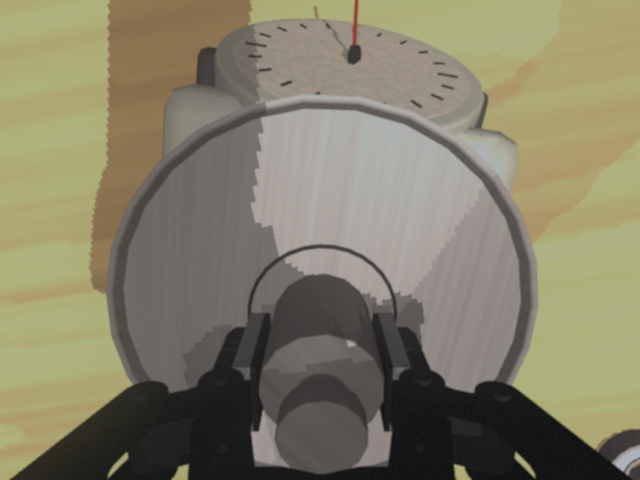

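The dial needle points at mid-range and the residual force is about 0.8 N, so the pan carries nearly all of the weight. Releasing.

```bash
python3 -m jog '0 0 0 0 0 0 38; 0 0 0 0 0 0 42; 0 0 0 0 0 0 55; 0 0 0 0 0 0 70; 0 0 0 0 0 0 70' 20; python3 - <<'E'
from h import *; from station import bot
plan(bot.get_obs())
im,d=bot.read_camera('wrist'); c=bot.calibration('wrist');cv2.imwrite("pics/w6.png",im[:,:,::-1])
E
```

```text
t: 9.6
eef_pos: [0.5342, -0.2424, 0.1594]
tool_rot: [0.541, -0.455, 0.541, 0.455]
contact_force: [0.2, -0.1, -0.3]
gripper_width: 0.821
t 9.6 pos [ 0.5342 -0.2424  0.1594] F [ 0.2  -0.12 -0.31] w 0.821
tool x,y,z: [[0.0, -0.0, -1.0], [-0.985, 0.171, -0.0], [0.171, 0.985, -0.0]]
```

View pics/w6.png

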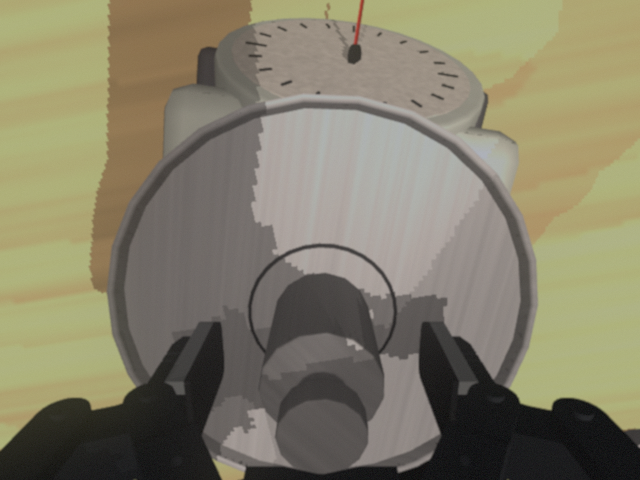

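```bash
python3 -m jog '-10 0 0 0 0 0 70; -25 0 0 0 0 0 70; -35 0 0 0 0 0 70; -35 0 0 0 0 0 40; -25 0 0 0 0 0 0'; python3 -m jog '0 7 18 0 0 0 0; 0 13 36 0 0 0 0; 0 13 36 0 0 0 0; 0 13 36 0 0 0 0; 0 13 36 0 0 0 0'; python3 -m jog '0 13 36 0 0 0 0; 0 13 36 0 0 0 0; 0 13 36 0 0 0 0; 0 13 36 0 0 0 0; 0 7 18 0 0 0 0'; python3 - <<'E'
from h import *; from station import bot
plan(bot.get_obs(),[.5406,.3745,.26])
for n in ['top','scene']:
    im,d=bot.read_camera(n); c=bot.calibration(n); cv2.imwrite(f"pics/{n}7.png",im[:,:,::-1]); np.savez(f"pics/{n}7.npz",im=im,d=d,**c)
im,d,c=load('top7')
g=im[220:340,380:520]; cv2.imwrite('pics/crop7.png',cv2.resize(g,None,fx=5,fy=5)[:,:,::-1])
U,V=np.meshgrid(np.arange(640),np.arange(480))
T=c['T'];P=np.stack([(U-c['cx'])/c['fx']*d,-(V-c['cy'])/c['fy']*d,-d],-1)@T[:3,:3].T+T[:3,3]; z=P[...,2]
k=(abs(z-.214)<.007)&(U>400)&(U<500)&(V>230)&(V<330); print(k.sum(),P[k].mean(0)); print('pan z',np.median(z[305:318,440:455]))
ys,xs=np.nonzero(k); print(onplane(c,xs.mean(),ys.mean(),.214))
E
```

```text
t: 10.15
eef_pos: [0.5345, -0.2429, 0.2926]
tool_rot: [0.542, -0.456, 0.541, 0.454]
contact_force: [0.2, 0.7, 0.2]
gripper_width: 0.491
t: 10.65
eef_pos: [0.5033, -0.0714, 0.2902]
tool_rot: [0.542, -0.455, 0.541, 0.455]
contact_force: [0.0, -0.2, 1.1]
gripper_width: 0.003
t: 11.15
eef_pos: [0.4726, 0.1006, 0.2902]
tool_rot: [0.541, -0.456, 0.54, 0.456]
contact_force: [-0.0, 0.4, 0.0]
gripper_width: -0.004
t 11.15 pos [0.4726 0.1006 0.2902] F [-0.    0.42  0.02] w -0.004
tool x,y,z: [[0.001, 0.001, -1.0], [-0.986, 0.168, -0.001], [0.168, 0.986, 0.001]]
shift mm (current axes) [ 30.6 -21.1 281.4]
152 [ 0.53450243 -0.24203166  0.21376143]
pan z 0.14604295088774277
[ 0.53450929 -0.24197417  0.214     ]
```

View pics/crop7.png

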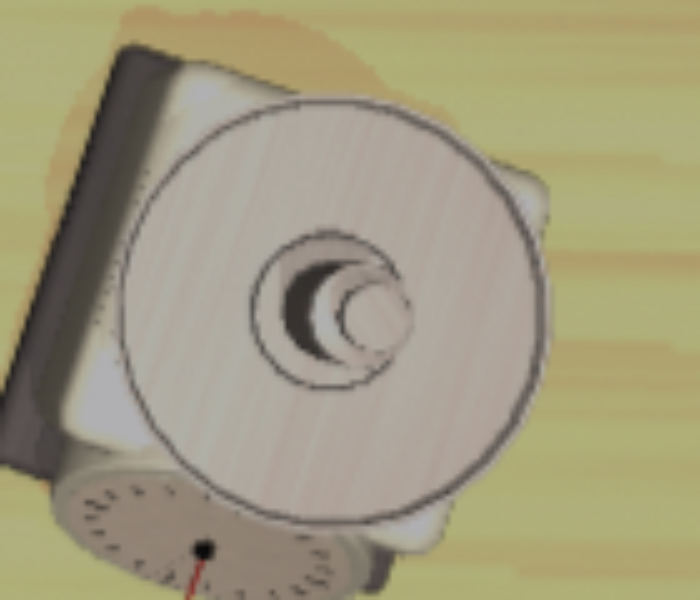

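View pics/scene7.png

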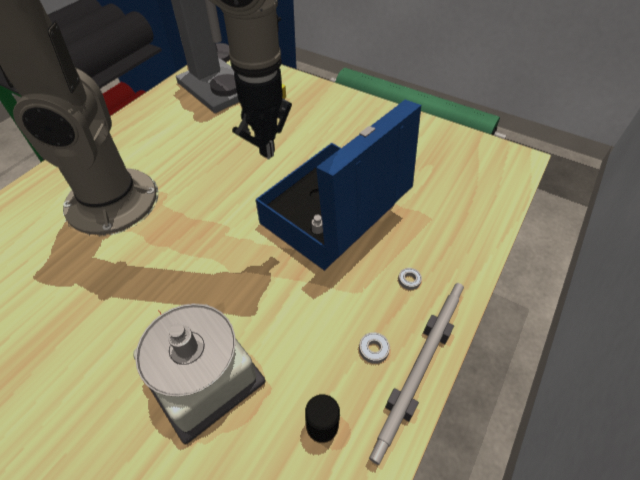

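The weight stands upright within about 1 mm of the ring centre and the pan is down about 6 mm. Now to the knee.

```bash
python3 -m jog '0 -2 20 0 0 0 0; 0 -3 36 0 0 0 0; 0 -3 36 0 0 0 0; 0 -3 36 0 0 0 0; 0 -3 36 0 0 0 0'; python3 -m jog '10 -3 36 0 0 0 0; 10 -3 36 0 0 0 0; 10 -1 30 0 0 0 0; 0 0 15 0 0 0 0; 0 0 0 0 0 0 0'; python3 - <<'E'
from h import *; from station import bot
plan(bot.get_obs(),[.5406,.3745,.16],down(np.arctan2(.985,.173)))
for n in ['wrist','top']:
    im,d=bot.read_camera(n); c=bot.calibration(n); cv2.imwrite(f"pics/{n}8.png",im[:,:,::-1]); np.savez(f"pics/{n}8.npz",im=im,d=d,**c)
    hsv=cv2.cvtColor(im,cv2.COLOR_RGB2HSV); m=((hsv[...,0]<8)|(hsv[...,0]>172))&(hsv[...,1]>170)&(hsv[...,2]>80)
    if n=='top': m[:,200:]=0; m[400:]=0
    ys,xs=np.nonzero(m); print(n,len(xs),xs.mean(),ys.mean(),onplane(c,xs.mean(),ys.mean(),.142))
E
```

```text
t: 11.75
eef_pos: [0.5164, 0.256, 0.29]
tool_rot: [0.542, -0.455, 0.541, 0.454]
contact_force: [0.7, -0.1, -0.2]
gripper_width: 0.001
t: 12.25
eef_pos: [0.5423, 0.3714, 0.2592]
tool_rot: [0.541, -0.456, 0.541, 0.456]
contact_force: [0.0, -0.5, 0.5]
gripper_width: -0.002
t 12.25 pos [0.5423 0.3714 0.2592] F [ 0.01 -0.53  0.5 ] w -0.002
tool x,y,z: [[-0.0, -0.0, -1.0], [-0.985, 0.17, 0.0], [0.17, 0.985, -0.0]]
shift mm (current axes) [99.2  2.2  2.8]
turn units [ 0.03 -0.   -0.  ]
wrist 589 326.22920203735146 234.1188455008489 [0.53855183 0.37451206 0.142     ]
top 92 120.79347826086956 272.9130434782609 [0.54080093 0.37697453 0.142     ]
```

View pics/wrist8.png

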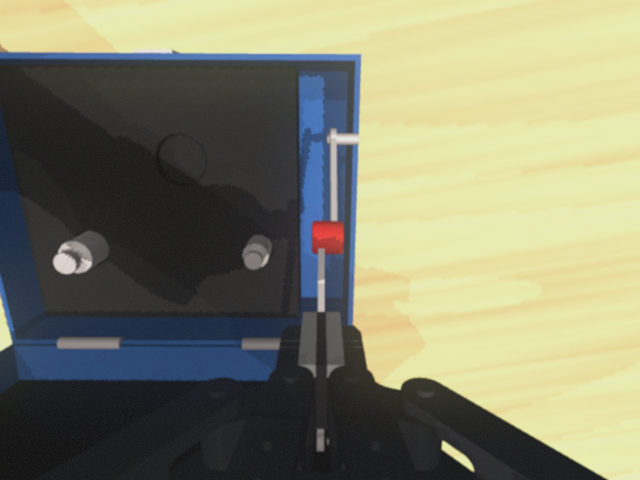

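```bash
python3 -m jog '20 2 3 0 0 0 0; 30 0 0 0 0 0 0; 25 0 0 0 0 0 0; 15 0 0 0 0 0 0; 5 0 0 0 0 0 0'; python3 -m jog '4 0 0 0 0 0 0; 4 0 0 0 0 0 0; 3 0 0 0 0 0 0; 2 -1 0 0 0 0 0; 2 -1 0 0 0 0 0'
```

```text
t: 12.85
eef_pos: [0.5407, 0.3715, 0.1635]
tool_rot: [0.541, -0.455, 0.542, 0.454]
contact_force: [-0.3, -0.0, -0.2]
gripper_width: -0.002
t: 13.35
eef_pos: [0.543, 0.3736, 0.1496]
tool_rot: [0.541, -0.455, 0.541, 0.455]
contact_force: [-1.1, -0.1, 2.6]
gripper_width: -0.001
```

```bash
python3 -m jog '2 -1 0 0 0 0 0; 2 -1 0 0 0 0 0; 2 -1 0 0 0 0 0; 2 -1 0 0 0 0 0; 2 -1 0 0 0 0 0'
```

```text
t: 13.85
eef_pos: [0.5479, 0.3726, 0.1393]
tool_rot: [0.541, -0.455, 0.541, 0.455]
contact_force: [0.1, -0.5, 3.7]
gripper_width: 0.002
```

```bash
python3 -m jog '2 -1 0 0 0 0 0; 2 -1 0 0 0 0 0; 2 -1 0 0 0 0 0; 2 -1 0 0 0 0 0; 2 -1 0 0 0 0 0'; python3 - <<'E'
from h import *; from station import bot
plan(bot.get_obs())
for n in ['wrist','top','scene']:
    im,d=bot.read_camera(n); c=bot.calibration(n); cv2.imwrite(f"pics/{n}9.png",im[:,:,::-1]); np.savez(f"pics/{n}9.npz",im=im,d=d,**c)
E
```

```text
t: 14.35
eef_pos: [0.5516, 0.3719, 0.1288]
tool_rot: [0.541, -0.455, 0.542, 0.456]
contact_force: [-3.2, 0.6, 2.9]
gripper_width: -0.002
t 14.35 pos [0.5516 0.3719 0.1288] F [-3.19  0.62  2.94] w -0.002
tool x,y,z: [[-0.002, -0.0, -1.0], [-0.985, 0.171, 0.002], [0.171, 0.985, -0.0]]
```

View pics/wrist9.png

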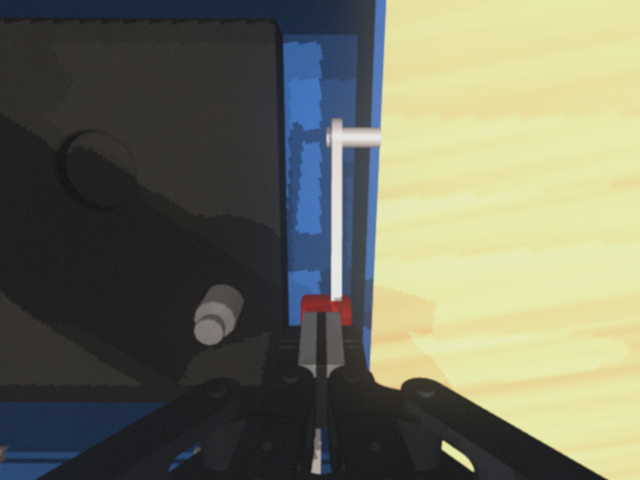

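View pics/top9.png

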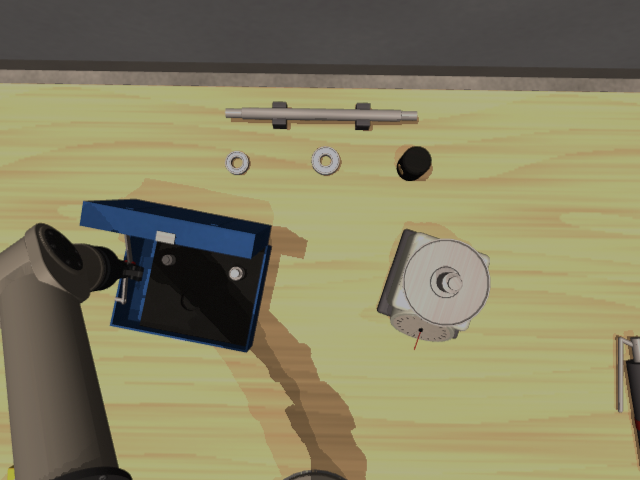

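The tip sits on the red knuckle at about (326,308) and has pushed it about 21 mm down. I press a little further for margin, then back off and look.

```bash
python3 -m jog '2 -1.5 0 0 0 0 0; 2 -1.5 0 0 0 0 0; 2 -1.5 0 0 0 0 0; 0 0 0 0 0 0 0; 0 0 0 0 0 0 0'; python3 -m jog '-10 0 0 0 0 0 0; -20 2 0 0 0 0 0; -30 10 0 0 0 0 0; -30 10 0 0 0 0 0; -30 10 0 0 0 0 0'; python3 - <<'E'
from h import *; from station import bot
plan(bot.get_obs())
for n in ['wrist','top']:
    im,d=bot.read_camera(n); c=bot.calibration(n); cv2.imwrite(f"pics/{n}10.png",im[:,:,::-1]); np.savez(f"pics/{n}10.npz",im=im,d=d,**c)
im,d,c=load('wrist10')
U,V=np.meshgrid(np.arange(640),np.arange(480))
T=c['T'];P=np.stack([(U-c['cx'])/c['fx']*d,-(V-c['cy'])/c['fy']*d,-d],-1)@T[:3,:3].T+T[:3,3]
hsv=cv2.cvtColor(im,cv2.COLOR_RGB2HSV); m=((hsv[...,0]<8)|(hsv[...,0]>172))&(hsv[...,1]>150)&(hsv[...,2]>60)
q=P[m]; print(len(q),q.mean(0),q[:,2].max())
r=q.mean(0)-[.517,.259,0]; print('knee case frame', r@[.985,-.172,0], r@[.172,.985,0])
E
```

```text
t: 15.0
eef_pos: [0.553, 0.3716, 0.1218]
tool_rot: [0.539, -0.454, 0.543, 0.457]
contact_force: [-9.7, 2.6, 2.2]
gripper_width: 0.0
t: 15.5
eef_pos: [0.5265, 0.3754, 0.2449]
tool_rot: [0.542, -0.455, 0.541, 0.454]
contact_force: [0.2, 0.4, 1.4]
gripper_width: -0.005
t 15.5 pos [0.5265 0.3754 0.2449] F [0.21 0.4  1.41] w -0.005
tool x,y,z: [[0.002, -0.0, -1.0], [-0.985, 0.173, -0.002], [0.173, 0.985, 0.0]]
706 [0.55314467 0.37814689 0.12364423] 0.39413325273390787
knee case frame 0.015109232545768025 0.12357656574550199
```

View pics/wrist10.png

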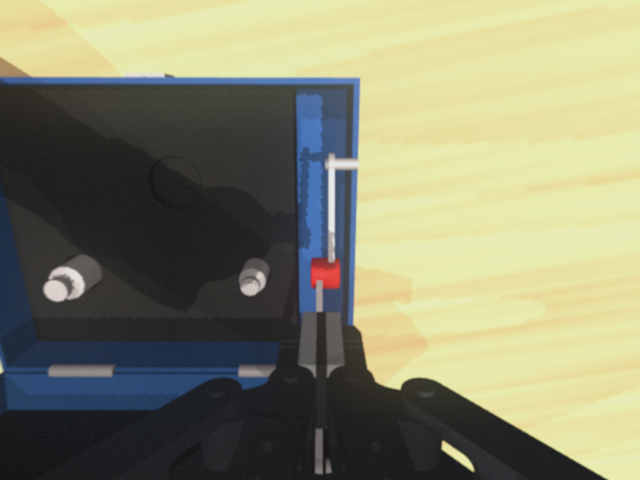

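View pics/top10.png

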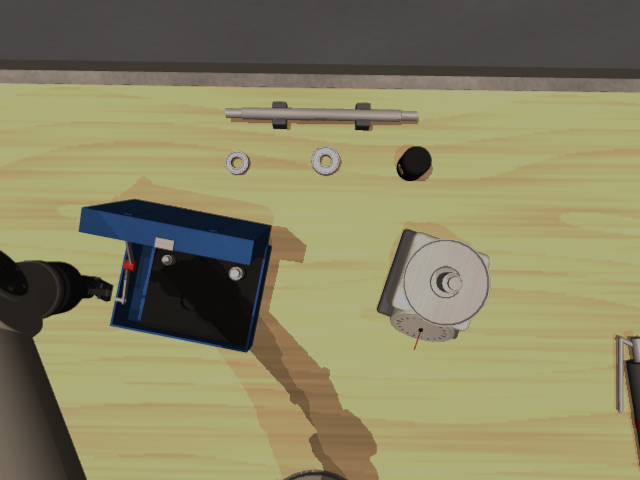

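The knuckle now sits at about (326,273), about 20 mm lower and 12 mm nearer the hinge, so the stay is broken. The lid has dropped a few degrees. Now I measure the lid edge and plan the approach.

```bash
python3 - <<'E'
from h import *; from station import bot
im,d,c=load('top10')
U,V=np.meshgrid(np.arange(640),np.arange(480))
T=c['T'];P=np.stack([(U-c['cx'])/c['fx']*d,-(V-c['cy'])/c['fy']*d,-d],-1)@T[:3,:3].T+T[:3,3]
r=P-[.517,.259,0]; cx=r@np.array([.985,-.172,0]); cy=r@np.array([.172,.985,0]); z=P[...,2]
m=(z>.2)&(z<.4)&(abs(cy)<.13)&(cx>0)&(cx<.2)
for lo,hi in [(-.12,-.05),(0.02,.06)]:
    k=m&(cy>lo)&(cy<hi); x=cx[k];zz=z[k]
    print(k.sum(),'x range',np.percentile(x,[1,50,99]),'z at min/max x',np.median(zz[x<np.percentile(x,5)]),np.median(zz[x>np.percentile(x,95)]), zz.max())
plan(bot.get_obs(),[.6795,.2306,.38])
for th in [84,80,76,64,54,44,34,24,10,0]:
    t=np.radians(th); d_=np.array([-np.cos(t),np.sin(t)]);n=np.array([np.sin(t),np.cos(t)]); print(th,[np.round(np.array([110,90])+s*d_+40*n).tolist() for s in (220,195)])
E
```

```text
1532 x range [0.07098467 0.09838996 0.1305445 ] z at min/max x 0.30654647919266065 0.2116090436647341 0.31745723613105126
875 x range [0.07103059 0.09851368 0.13040369] z at min/max x 0.3081500442423219 0.2129618740860716 0.34603261402658625
t 15.6 pos [0.5276 0.3778 0.2489] F [-0.07  0.32  0.11] w 0.002
tool x,y,z: [[0.008, 0.006, -1.0], [-0.985, 0.171, -0.006], [0.171, 0.985, 0.007]]
shift mm (current axes) [-130.8 -175.8 -118.1]
84 [[127.0, 313.0], [129.0, 288.0]]
80 [[111.0, 314.0], [116.0, 289.0]]
76 [[96.0, 313.0], [102.0, 289.0]]
64 [[50.0, 305.0], [60.0, 283.0]]
54 [[13.0, 291.0], [28.0, 271.0]]
44 [[-20.0, 272.0], [-2.0, 254.0]]
34 [[-50.0, 246.0], [-29.0, 232.0]]
24 [[-75.0, 216.0], [-52.0, 206.0]]
10 [[-100.0, 168.0], [-75.0, 163.0]]
0 [[-110.0, 130.0], [-85.0, 130.0]]
```

```bash
python3 -m jog '-20 0 0 0 0 0 0; -30 0 0 0 0 0 0; -30 0 0 0 0 0 0; -30 0 0 0 0 0 0; -20 0 0 0 0 0 0'; python3 -m jog '0 -20 -13 0 0 0 0; 0 -30 -20 0 0 0 0; 0 -30 -20 0 0 0 0; 0 -30 -20 0 0 0 0; 0 -30 -20 0 0 0 0'; python3 -m jog '0 -25 -18 0 0 0 0; 0 -11 -8 0 0 0 0; 0 0 0 0 0 0 0; 0 0 0 0 0 0 0'; python3 - <<'E'
from h import *; from station import bot
plan(bot.get_obs(),[.6795,.2306,.285],down(np.arctan2(.985,.172)))
im,d=bot.read_camera('scene'); cv2.imwrite("pics/scene11.png",im[:,:,::-1])
E
```

```text
t: 16.1
eef_pos: [0.5271, 0.3756, 0.3757]
tool_rot: [0.543, -0.455, 0.54, 0.454]
contact_force: [0.5, 0.1, -0.3]
gripper_width: -0.0
t: 16.6
eef_pos: [0.6492, 0.2584, 0.3731]
tool_rot: [0.542, -0.455, 0.541, 0.454]
contact_force: [-0.1, 0.4, 0.5]
gripper_width: -0.0
t: 17.0
eef_pos: [0.6778, 0.2301, 0.3731]
tool_rot: [0.541, -0.455, 0.541, 0.456]
contact_force: [-0.3, 0.8, -0.2]
gripper_width: 0.0
t 17.0 pos [0.6778 0.2301 0.3731] F [-0.28  0.84 -0.16] w 0.0
tool x,y,z: [[-0.001, 0.001, -1.0], [-0.985, 0.171, 0.001], [0.171, 0.985, 0.001]]
shift mm (current axes) [88.1 -1.6  0.7]
turn units [ 0.01  0.01 -0.01]
```

View pics/scene11.png

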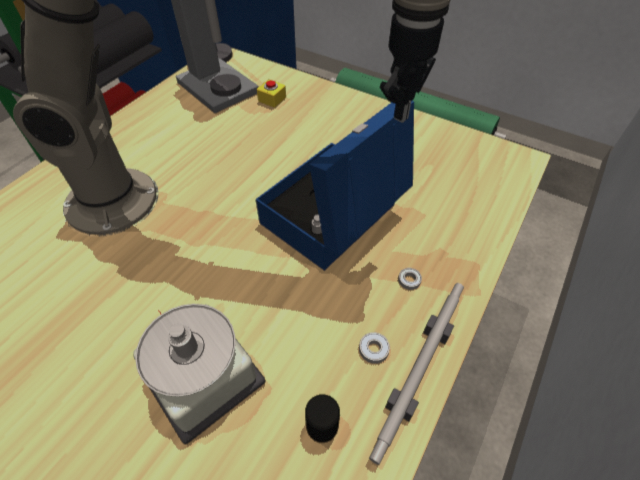

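The closed fingers, at about (402,110), are just behind the lid's top edge. Next I lower behind it and ease forward to contact.

```bash
python3 -m jog '20 0 0 0 0 0 0; 25 0 0 0 0 0 0; 25 0 0 0 0 0 0; 14 0 0 0 0 0 0; 0 10 0 0 0 0 0'; python3 -m jog '0 7 0 0 0 0 0; 0 6 0 0 0 0 0; 0 5 0 0 0 0 0; 0 4 0 0 0 0 0; 0 4 0 0 0 0 0'
```

```text
t: 17.55
eef_pos: [0.6672, 0.2312, 0.2868]
tool_rot: [0.54, -0.455, 0.542, 0.456]
contact_force: [-0.5, 0.1, -0.0]
gripper_width: 0.001
t: 18.05
eef_pos: [0.6428, 0.2351, 0.2899]
tool_rot: [0.542, -0.455, 0.541, 0.455]
contact_force: [0.1, -0.0, -0.4]
gripper_width: 0.0
```

```bash
python3 -m jog '0 5 0 0 0 0 0; 0 6 0 0 0 0 0; 0 8 0 0 0 0 0; 1 8 0 0 0 0 0; 1 8 0 0 0 0 0'; python3 -m jog '1 8 0 0 0 0 0; 2 8 0 0 0 0 0; 2 8 0 0 0 0 0; 3 8 0 0 0 0 0; 3 8 0 0 0 0 0'; python3 - <<'E'
from h import *; from station import bot
plan(bot.get_obs())
im,d=bot.read_camera('scene'); cv2.imwrite("pics/scene12.png",im[:,:,::-1])
E
```

```text
t: 18.55
eef_pos: [0.6079, 0.2411, 0.2875]
tool_rot: [0.541, -0.455, 0.541, 0.455]
contact_force: [1.1, -1.2, 1.3]
gripper_width: 0.002
t: 19.05
eef_pos: [0.5682, 0.2481, 0.276]
tool_rot: [0.541, -0.455, 0.541, 0.455]
contact_force: [-0.1, -0.2, 1.3]
gripper_width: 0.002
t 19.05 pos [0.5682 0.2481 0.276 ] F [-0.14 -0.17  1.27] w 0.002
tool x,y,z: [[-0.0, 0.0, -1.0], [-0.985, 0.171, 0.0], [0.171, 0.985, -0.0]]
```

View pics/scene12.png

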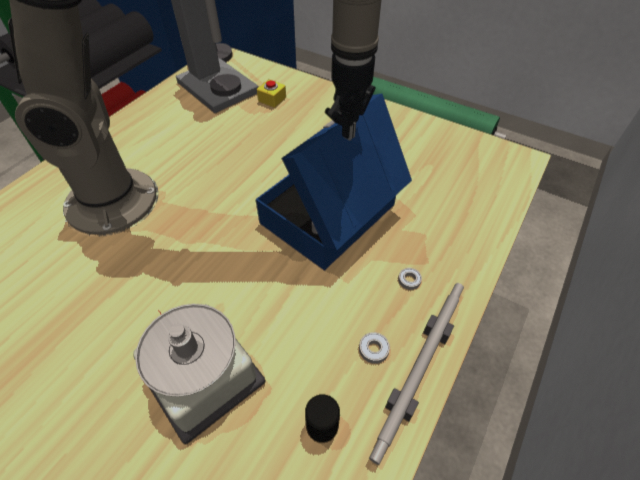

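The fingers push on the lid's outer face, which is now about 60° up. I continue.

```bash
python3 -m jog '3 8 0 0 0 0 0; 4 8 0 0 0 0 0; 4 8 0 0 0 0 0; 5 8 0 0 0 0 0; 5 8 0 0 0 0 0'; python3 -m jog '6 8 0 0 0 0 0; 6 8 0 0 0 0 0; 6 6 0 0 0 0 0; 0 0 0 0 0 0 0; 0 0 0 0 0 0 0'; python3 - <<'E'
from h import *; from station import bot
plan(bot.get_obs())
im,d=bot.read_camera('scene'); cv2.imwrite("pics/scene13.png",im[:,:,::-1])
E
```

```text
t: 19.6
eef_pos: [0.5288, 0.2549, 0.2547]
tool_rot: [0.541, -0.455, 0.541, 0.455]
contact_force: [0.4, 0.8, 0.5]
gripper_width: 0.0
t: 20.1
eef_pos: [0.5081, 0.2585, 0.2372]
tool_rot: [0.541, -0.455, 0.541, 0.455]
contact_force: [-0.6, -0.1, -0.0]
gripper_width: 0.002
t 20.1 pos [0.5081 0.2585 0.2372] F [-0.58 -0.06 -0.05] w 0.002
tool x,y,z: [[-0.0, -0.0, -1.0], [-0.985, 0.171, -0.0], [0.171, 0.985, -0.0]]
```

View pics/scene13.png

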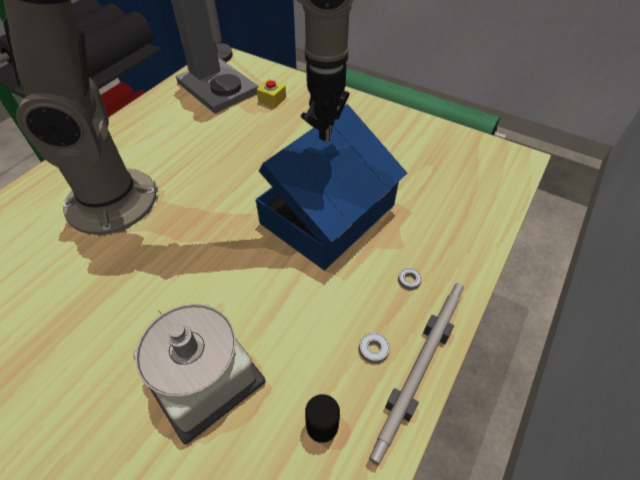

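The lid has left the fingers and is sinking by itself. I wait 0.5 s and look again.

```bash
python3 -m jog '0 0 0 0 0 0 0; 0 0 0 0 0 0 0; 0 0 0 0 0 0 0; 0 0 0 0 0 0 0; 0 0 0 0 0 0 0';  python3 -m jog '0 0 0 0 0 0 0; 0 0 0 0 0 0 0; 0 0 0 0 0 0 0; 0 0 0 0 0 0 0; 0 0 0 0 0 0 0'; python3 - <<'E'
from h import *; from station import bot
plan(bot.get_obs())
im,d=bot.read_camera('scene'); c=bot.calibration('scene'); cv2.imwrite("pics/scene14.png",im[:,:,::-1])
U,V=np.meshgrid(np.arange(640),np.arange(480))
T=c['T'];P=np.stack([(U-c['cx'])/c['fx']*d,-(V-c['cy'])/c['fy']*d,-d],-1)@T[:3,:3].T+T[:3,3]
r=P-[.517,.259,0]; cx=r@np.array([.985,-.172,0]); cy=r@np.array([.172,.985,0]); z=P[...,2]
k=(abs(cx)<.1)&(abs(cy)<.13)&(z>.09)&(z<.19)
A=np.c_[cx[k],cy[k],np.ones(k.sum())]; s=np.linalg.lstsq(A,z[k],rcond=None)[0]; print(k.sum(),s,'lid deg',np.degrees(np.arctan(-s[0])), 'z front/back',np.median(z[k&(cx<-.08)]),np.median(z[k&(cx>.08)]))
E
```

```text
t: 20.65
eef_pos: [0.5081, 0.2586, 0.2373]
tool_rot: [0.541, -0.455, 0.541, 0.455]
contact_force: [0.6, 0.2, -0.4]
gripper_width: -0.002
t: 21.15
eef_pos: [0.508, 0.2585, 0.2373]
tool_rot: [0.541, -0.455, 0.541, 0.455]
contact_force: [0.9, 0.3, 0.6]
gripper_width: 0.001
t 21.15 pos [0.508  0.2585 0.2373] F [0.92 0.31 0.57] w 0.001
tool x,y,z: [[-0.0, 0.0, -1.0], [-0.985, 0.171, 0.0], [0.171, 0.985, 0.0]]
6509 [ 0.00060973 -0.00018978  0.13020963] lid deg -0.03493496794656841 z front/back 0.13002436146501362 0.13014746651179143
```

View pics/scene14.png

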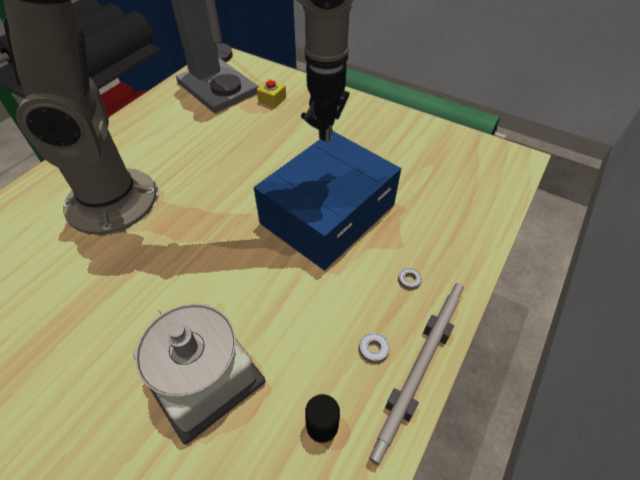

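The lid is level at 130 mm above the bench, so it is fully shut. I back the arm off upward, recheck the weight and hand in.

```bash
python3 -m jog '-20 0 0 0 0 0 0; -30 0 0 0 0 0 0; -30 0 0 0 0 0 0; -20 0 0 0 0 0 0; 0 0 0 0 0 0 0'; python3 -m jog '0 0 0 0 0 0 0; 0 0 0 0 0 0 0; 0 0 0 0 0 0 0'; python3 - <<'E'
from h import *; from station import bot
plan(bot.get_obs())
im,d=bot.read_camera('top'); c=bot.calibration('top'); cv2.imwrite("pics/top15.png",im[:,:,::-1])
U,V=np.meshgrid(np.arange(640),np.arange(480))
T=c['T'];P=np.stack([(U-c['cx'])/c['fx']*d,-(V-c['cy'])/c['fy']*d,-d],-1)@T[:3,:3].T+T[:3,3]; z=P[...,2]
k=(abs(z-.214)<.007)&(U>400)&(U<500)&(V>230)&(V<330); print(k.sum(),'knob',P[k].mean(0),'pan z',np.median(z[305:318,440:455]))
E
```

```text
t: 21.7
eef_pos: [0.5095, 0.2593, 0.3406]
tool_rot: [0.543, -0.455, 0.539, 0.455]
contact_force: [1.0, -0.3, 0.4]
gripper_width: -0.0
t: 22.0
eef_pos: [0.5075, 0.2583, 0.3359]
tool_rot: [0.54, -0.455, 0.542, 0.455]
contact_force: [-0.7, -0.8, 0.1]
gripper_width: 0.005
t 22.0 pos [0.5075 0.2583 0.3359] F [-0.72 -0.83  0.13] w 0.005
tool x,y,z: [[-0.002, -0.001, -1.0], [-0.985, 0.171, 0.002], [0.171, 0.985, -0.002]]
151 knob [ 0.53444567 -0.24199017  0.21408205] pan z 0.14609184634776928
```

View pics/top15.png

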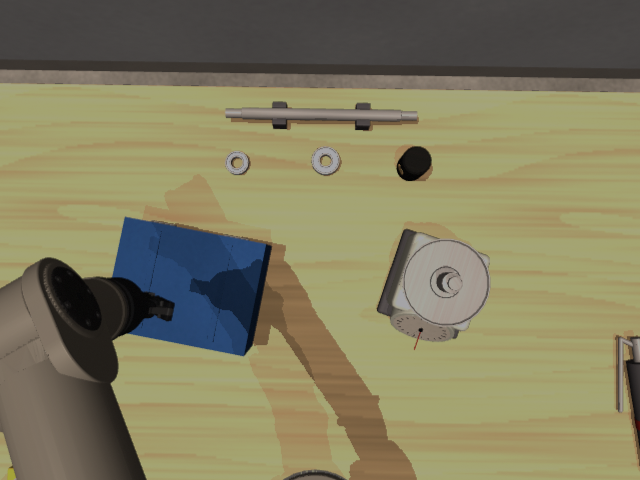

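The case is shut, the weight stands at (453,283) inside the ring, and the bearings and mallet head are where they were at the start. Handing in.

```bash
python3 -c "
from station import bot
print(bot.hand_in())"
```

```text
the job is handed in; nothing more can be done
None
```

The 500 g weight is standing on the scale, the case is shut, and I handed the job in at about 22 s of the 72 s allowed; it reports no verdict.

- **Weight:** I gripped it by the body and lowered it until the spring carried nearly all of it. After I let go it stood upright, about 1 mm from the pan centre by the top camera. The wrist camera put the pan centre 2–3 mm away from that, still well inside the 12 mm allowed. The pan is down about 6 mm and the dial needle is at mid-range.
- **Lid stay:** I pressed the red knee with closed fingers until it sat about 20 mm lower and 12 mm nearer the hinge. The end of the press met up to about 10 N sideways, so I stopped and backed off there.
- **Lid:** I pushed it from behind at roughly 0.4–0.5 rad/s until it sank by itself. It measured level (about 0.03°) at 130 mm above the bench, so it is fully shut.
- **Other items:** In the last picture the bearings and mallet head have not visibly moved. The two small weights looked undisturbed in the last view of the open case; I could not check them after the lid closed.
- **Arm:** It stood clear, about 0.2 m above the lid, and the force readings were noise only.

I had no direct readings of the joint angles or lid speed; these are all estimates from the cameras and arm positions. None of the checks failed.

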